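Close a photometer port with its bayonet lid, as far as the half-turn mark

ROBOT

A 7-joint arm with a two-finger parallel gripper is mounted at the origin on the work surface. World frame = base frame: x ahead of the robot, y to its left, z up, the work surface at z = 0. Lengths are in mm, angles in rad, forces in N, time in s.
With the tool pointing down it reaches from about 400 to 925 mm from the base axis. Payload 4.1 kg.
Tool frame: the origin (TCP) lies on the centre line of the jaws, within the pads' length; the fingertips stand 22 mm ahead of it and the grasp point (between the pads) lies 3 mm ahead of it (ctrl.tcp_to_tips is the z of the fingertips in the tool frame, in mm); z points along the fingers, y is the line along which they close (so a half turn about z gives the same grasp; the last joint's range is limited). The gripper opens to 85 mm and grips with 20 to 120 N. Pads are 22 mm wide; open, the fingers measure 114 mm over their backs; the gripper's body (76 mm by 85 mm) begins 54 mm behind the grasp point. The pads swing forward as they close: fully open they stand 13 mm farther back than shut.
Start: joints at [-1.216, 0.398, 0.045, 1.537, -0.019, 1.207, -0.051], TCP at [284.933, 584.254, 253.347] pointing down, gripper open.
Joint ranges: [-2.82, 2.82], [-0.49, 2.23], [-1.37, 1.46], [0, 2.46], [-1.36, 4.5], [0.23, 2], [-2.94, 2.94]. Speed limits (rad/s): [2.57, 2.57, 3.14, 3.14, 3.14, 3.14, 3.14].

INTERFACE

Orientations are given as a rotation vector (axis times angle).
In Python, from cell import ctrl gives the robot as it stands.
- The arm moves only by the tool step_arm, never from a script. Its argument "steps" is a list of rows, each a list of 5 numbers: the shift along the tool's x, y, z in units of 25 mm (1.0 is 25 mm), then the turn about the tool's z in units of 6 degrees (1.0 is 6 degrees), then the opening, from 0 (shut) to 1 (fully open). A call has 1 to 5 rows; each row shifts and turns the commanded pose from where the row before left it, along the tool's axes as they then stand; what a row does not reach is not made up. A row lasts 1/8 s, in which the tool goes at most 62.5 mm and 10.7 degrees, less where a joint would pass 70% of its speed; a pose out of reach is approached as far as the arm can. A call is refused whole if a number of a shift passes 1 or a number of a turn 1, either way. A call with a gripper value outside its range is refused whole. The fingers move at their own pace and stop on an object; "newtons" is the grip in N (left out, the last holds). Time passes only in rows, so rows that do not move let the fingers close. It gives the time, the measured TCP pose, the force, the opening and the grip force at its end, in the units of the state.
- ctrl.get_state(): the state, without advancing time (a new reading comes with each control period).
- ctrl.snapshot(name): name is "scene" or "top" or "wrist"; returns a dict with "pixels" (480x640x3 uint8, red, green, blue), "range_z" (480x640 float32, mm along the optical axis (not along the pixel's ray), 0 where there is no reading), "fx", "fy", "cx", "cy" (pixels), "origin" and "attitude" of the camera in the world. Camera axes: x right, y down, z forward; pixel columns grow to the right and rows downward; lengths in mm; the calibration is good to about 2 mm. The wrist camera is an equidistant fisheye: a pixel r from the principal point sees the ray r / f radians off the axis. A picture is of the moment at which its call begins.
- ctrl.hand_in(): hands the job in; it is judged then, once.
The state is a dict: "time": time; "q": joint angles; "qd": joint speeds; "tau": joint torques, N m; "eef_pos": TCP position; "eef_rot": TCP orientation; "ft_force": force on the tool from outside, world axes, zero at the start; "torque": the same for the moment, N m; "gripper_width": finger opening in mm; "grasp_force": force on a finger pad.
Only numpy, scipy, OpenCV 4.12 (cv2) and the standard library are available. Lean on these libraries where they do the work, as an engineer would, in place of code of your own. Each camera call takes 0.05 s, during which the arm holds its last target. There are 200 camera calls.

TASK

Take the ionising pen out of its stand, hold its nozzle still and pointing straight down a few centimetres above the middle of the open sensor port for about two seconds, and put the pen back in its stand. Then push the bayonet lid fully down into the port and twist it clockwise (seen from above) until its grip bar points at the single raised half-turn mark on the collar, without ever forcing it on into the lock click. The lid springs back if let go, so finish while still gripping it there and do not release it; leave the other things on the table where they are.

Things in the scene. Friction and masses are not known exactly. Their poses are not given: they have to be found in the camera images.
- port: Sensor port, bolted down: aluminium, round foot 132 mm across and 8 high, body 92 mm across, flat top 72 mm above the table. In the top a mouth 44 mm across with two opposite notches, 13 to 20 mm wide, reaching 30 mm from the axis. Lip 5 mm thick; chamber under it 60 mm across, floor 16 mm below the top. Origin on the axis at table level, z up; notches along its +x and -x.
- port_mouth (a point): Middle of the port's mouth, on its axis, level with the flat top. Inside, a spring follower pushes a lid back anticlockwise: met after about 0.2 rad of clockwise turn, it resists with 0.05 N m, growing to 0.08 N m at the half-turn mark.
- half_mark: Half-turn mark, part of the port: two opposite single raised ribs (9 x 4 mm, 3 mm high) on the flat top, 36 to 45 mm from the axis, 0.68 rad (39 degrees) clockwise from the notches seen from above. Origin on the port axis 73.5 mm above the table, z up; ribs along its +x and -x.
- lock_mark: Lock mark, part of the port: two opposite pairs of ribs of the same size, 1.38 rad (79 degrees) clockwise from the notches, where a lid is locked. Origin on the port axis 73.5 mm above the table; pairs along its +x and -x. The sprung balls of the click begin to resist about 0.84 rad clockwise from the notches; past 1.0 rad counts as clicked.
- lid: Bayonet lid, grey, 150 g, 49 mm high, standing on its plug: plug 39 mm across, z 0 to 14 mm; flange 68 mm across, z 14 to 19; grip bar 56 (x) x 18 mm (y), z 19 to 49. Steel lugs 8 mm wide, 6 high at the plug's foot reach 27 mm out along +x and -x, under the bar's ends; both ways round alike. Origin: centre of underside, z up; 58 mm above the table when fully down in the port. Once turned: 3 mm play up.
- pen: Ionising pen, white, 120 g, 161 mm long, upright in its stand, nozzle down. Origin at the nozzle tip, z along the pen to its top. Lower part tapers from 23.6 mm across at z = 75 mm to 8 mm at the tip; a collar 38 mm across, z 75 to 81 mm, rests on the rim of the stand; round grip 26 mm across, z 81 to 161 mm.
- stand: Stand of the pen, fixed to the table: foot 84 mm across, upright open tube 40 mm outside, 30 mm inside, rim 90 mm above the table. Origin on its axis at table level. With the pen home, the pen's origin is 15 mm above the table on this axis.
- phone: Bystander: phone lying screen up, 150 x 72 x 8 mm. Origin at the centre of its underside.
- filter_ring: Bystander: dark metal ring, 52 mm across, 10 mm high. Origin at the centre of its underside.
- dust_cap: Bystander: plain round cap without a bar, 56 mm across, 18 mm high. Origin at the centre of its underside.
- eyepiece: Bystander: dark eyepiece, 48 mm across, 55 mm high. Origin at the centre of its underside.
- screwdriver: Bystander: screwdriver, 160 mm long, lying along its x. Origin at the centre of its underside.
- jar: Bystander: white jar, 56 mm across, 60 mm high. Origin at the centre of its underside.
- tissue_box: Bystander: cardboard box, 90 x 130 x 50 mm. Origin at the centre of its underside.
There are look-alikes about, which are no part of the job. What is shaped like the port but orange is not meant.

How it is judged:
By the outcome, as a careful person would: the job done as asked, in the order asked, and still so for the second after the job is handed in, while the arm keeps its last pose, push and grip.
It also fails if it takes over 72 s, if anything falls off the work surface, if the arm or the gripper's body presses on something with over 40 N, if the wrist force passes 120 N, or if a joint passes its speed limit or range.

## Working session

There is one attempt and no reset: what is moved stays moved. The work goes in short steps, Python scripts to look and compute and a tool call to move; the robot and the scene stay as the last step left them, time stands still between calls to the robot, and variables do not carry over. Pictures are saved under pics/ and viewed, at most 10 in all, crops included, and the job is handed in when it is done.

Besides the shell and the picture viewer there is one more tool, called by a JSON object that holds its "fn" and its "kwargs". step_arm: Moves the arm, as the interface text tells. Its arguments: {"type":"object","properties":{"steps":{"type":"array"},"newtons":{"type":"number"}},"required":["steps"]}

```bash
mkdir -p pics; ls; cat > h.py <<'E'
import numpy as np,cv2
from cell import ctrl
from scipy.spatial.transform import Rotation as R
def snap(n,f=None):
    s=ctrl.snapshot(n)
    if f: cv2.imwrite('pics/'+f,cv2.cvtColor(s['pixels'],cv2.COLOR_RGB2BGR))
    return s
def cam(s):
    A=np.array(s['attitude'],float)
    A=A if A.shape==(3,3) else R.from_rotvec(A).as_matrix() if A.size==3 else None
    return np.array(s['origin'],float),A
def pts(s,fish=False):
    o,A=cam(s);v,u=np.mgrid[:480,:640].astype(float);x=(u-s['cx'])/s['fx'];y=(v-s['cy'])/s['fy']
    if fish:
        r=np.hypot(x,y)+1e-9;t=np.tan(r)/r;x,y=x*t,y*t
    d=np.dstack([x,y,np.ones_like(x)])
    return o+(d*s['range_z'][...,None])@A.T, d@A.T, o
E
python3 - <<'E'
from h import *
s=snap('top','top.png');t=snap('scene','scene.png')
for k in (s,t): print({a:k[a] for a in k if a not in('pixels','range_z')})
st=ctrl.get_state();print(st['eef_pos'],st['eef_rot'],st['time'])
E
```

```text
pics
{'fx': 446.97629579467645, 'fy': 446.97629579467645, 'cx': 322.1921957432849, 'cy': 240.2512747460575, 'origin': array([ 415.21391234,   -5.75600897, 1055.5713095 ]), 'attitude': array([-2.14742061,  2.13737299, -0.12556986])}
{'fx': 494.00430767805983, 'fy': 494.00430767805983, 'cx': 320.0916405736649, 'cy': 245.78573717142345, 'origin': array([1117.85633756,  392.54222681,  921.24956119]), 'attitude': array([-1.30390084, -2.36538264,  0.84352   ])}
[284.68658291 583.76677798 252.34122749] [-7.06484835e-01 -3.06084650e+00  2.76267384e-03] 0.1
```

View pics/top.png

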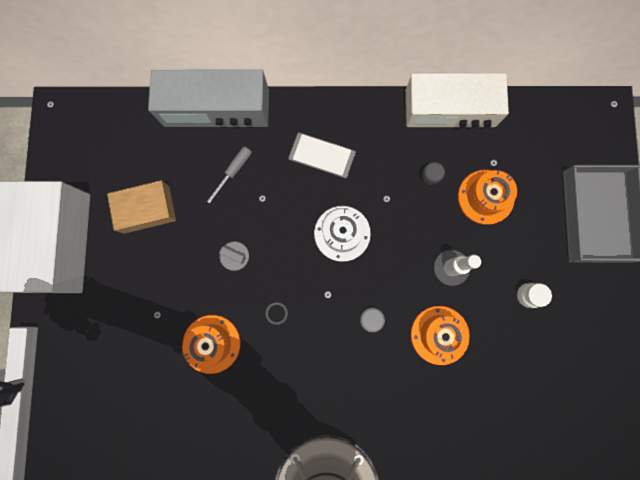

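View pics/scene.png

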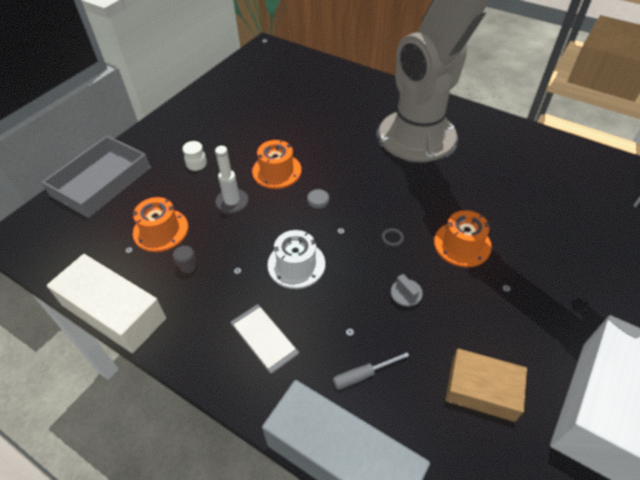

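The top view shows the grey port at (342,232), the lid at (234,256), and the pen in its stand with the top at (474,262) and the foot at (452,268). The orange ports are decoys. I'll measure these next.

```bash
python3 - <<'E'
from h import *
s=snap('top');P,D,o=pts(s)
def reg(u0,u1,v0,v1,z0,z1):
    m=np.zeros((480,640),bool);m[v0:v1,u0:u1]=1
    m&=(P[...,2]>z0)&(P[...,2]<z1);return m
def rep(n,m):
    p=P[m];c,(w,h),a=cv2.minAreaRect(p[:,:2].astype(np.float32));print(n,m.sum(),'mean',p.mean(0).round(1),'rect',np.round(c,1),round(w,1),round(h,1),round(a,1))
    c,r=cv2.minEnclosingCircle(p[:,:2].astype(np.float32));print('  circ',np.round(c,1),round(r,1))
rep('porttop',reg(305,380,195,270,66,80))
rep('portfoot',reg(305,380,195,270,4,14))
rep('lidbar',reg(210,260,235,280,40,56))
rep('flange',reg(210,260,235,280,12,26))
rep('penTop',reg(430,490,240,290,160,190))
rep('stand rim/collar',reg(430,490,240,290,85,110))
rep('standfoot',reg(430,490,240,290,3,25))
c=np.hstack([cv2.resize(s['pixels'][195:270,305:380],(400,400),interpolation=2),cv2.resize(s['pixels'][225:285,205:265],(400,400),interpolation=2)])
cv2.imwrite('pics/c1.png',c[...,::-1])
E
```

```text
porttop 972 mean [574.6 -33.   72. ] rect [575.2 -33.2] 90.3 89.4 0.1
  circ [575.3 -33.1] 46.1
portfoot 1034 mean [565.4 -31.2   7.9] rect [583.3 -33.1] 170.2 175.0 1.7
  circ [585.1 -30.1] 115.0
lidbar 193 mean [519.  219.1  48.6] rect [519.4 219.8] 56.8 17.9 65.5
  circ [519.4 219.8] 28.4
flange 454 mean [518.4 218.2  19.2] rect [519.2 219.4] 66.3 65.7 62.7
  circ [519.3 220.2] 34.4
penTop 159 mean [ 494.3 -286.2  174.2] rect [ 494.9 -286.9] 26.0 24.4 0.6
  circ [ 495.2 -287.6] 13.5
stand rim/collar 146 mean [ 492.5 -280.3   95. ] rect [ 494.3 -284.2] 39.1 31.0 10.2
  circ [ 494.8 -287.9] 19.7
standfoot 728 mean [ 494.6 -283.6    9.2] rect [ 503.  -307.6] 115.4 139.4 0.2
  circ [ 503.4 -311.6] 87.2
```

View pics/c1.png

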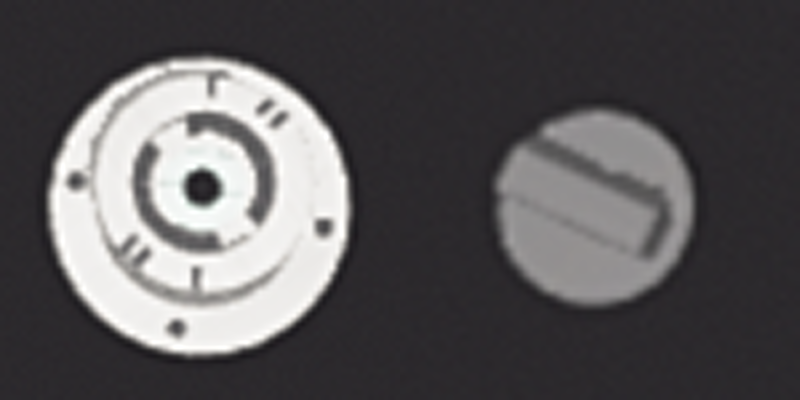

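The left crop shows single ribs at about (211,85) and (197,278), rib pairs at (271,113) and (135,250), and notch gaps at the upper left and lower right. The right crop shows the lid bar running from upper left to lower right. I'll write a move calculator and take a closer wrist view over the port on the way to the pen.

```bash
cat >> h.py <<'E'
def go(x,y,z,yawdir=None):
    "units in tool axes to reach TCP x,y,z; yawdir = world angle (deg) wanted for tool x axis mod 180"
    st=ctrl.get_state();M=R.from_rotvec(st['eef_rot']).as_matrix();p=np.array(st['eef_pos'])
    d=M.T@(np.array([x,y,z])-p)/25
    a=np.degrees(np.arctan2(M[1,0],M[0,0]))
    print('t',round(st['time'],2),'pos',p.round(1),'xdir',round(a,2),'zax',M[:,2].round(3),'shift units',d.round(2),'q7',round(st['q'][6],2),'w',round(st['gripper_width'],1))
    if yawdir is not None:
        t=-(yawdir-a);t=(t+90)%180-90;print('turn units',round(t/6,2))
E
python3 - <<'E'
from h import *
print(ctrl.tcp_to_tips)
s=snap('top');P,D,o=pts(s)
def at(u,v,z):
    d=D[int(round(v)),int(round(u))];A=cam(s)[1];d=A@np.array([(u-s['cx'])/s['fx'],(v-s['cy'])/s['fy'],1]);return o+d*(z-o[2])/d[2]
f=75/400
a,b=[at(305+x*f,195+y*f,73.5) for x,y in((211,85),(197,278))];print('half',a,b,np.degrees(np.arctan2(*(a-b)[1::-1])))
a,b=[at(305+x*f,195+y*f,73.5) for x,y in((271,113),(135,250))];print('lock',a,b,np.degrees(np.arctan2(*(a-b)[1::-1])))
m=np.zeros((480,640),bool);m[235:280,210:260]=1;m&=(P[...,2]>40)&(P[...,2]<56)
print(cv2.boxPoints(cv2.minAreaRect(P[m][:,:2].astype(np.float32))))
go(575,-33,250); go(495.5,-288,250)
E
```

```text
22.0
half [615.6410071  -36.59258996  73.5       ] [534.12660248 -30.72387776  73.5       ] -4.1179624930769645
lock [603.76636528 -61.66500787  73.5       ] [545.74886857  -4.9791105   73.5       ] -44.334879363569215
[[499.48517 197.62001]
 [515.7447  190.217  ]
 [539.05804 241.42094]
 [522.7985  248.82396]]
t 0.2 pos [284.8 583.9 252.7] xdir 154.01 zax [-0.    -0.001 -1.   ] shift units [-21.25 -17.09   0.13] q7 -0.05 w 85.4
t 0.2 pos [284.8 583.9 252.7] xdir 154.01 zax [-0.    -0.001 -1.   ] shift units [-22.86 -27.65   0.14] q7 -0.05 w 85.4
```

{"fn": "step_arm", "kwargs": {"steps": [[-1,-0.8,0,0,1],[-1,-0.8,0,0,1],[-1,-0.8,0,0,1],[-1,-0.8,0,0,1],[-1,-0.8,0,0,1]]}}

```text
time: 0.82
eef_pos: [353.8, 438.5, 253.2]
eef_rot: [-0.707, -3.061, 0.0]
ft_force: [0.2, -1.2, -0.3]
gripper_width: 85.4
grasp_force: 0.0
```

{"fn": "step_arm", "kwargs": {"steps": [[-1,-0.8,0,0,1],[-1,-0.8,0,0,1],[-1,-0.8,0,0,1],[-1,-0.8,0,0,1],[-1,-0.8,0,0,1]]}}

```text
time: 1.45
eef_pos: [422.2, 293.8, 253.3]
eef_rot: [-0.707, -3.061, -0.0]
ft_force: [0.2, -0.3, -0.6]
gripper_width: 85.5
grasp_force: 0.0
```

{"fn": "step_arm", "kwargs": {"steps": [[-1,-0.8,0,0,1],[-1,-0.8,0,0,1],[-1,-0.8,0,0,1],[-1,-0.8,0,0,1],[-1,-0.8,0,0,1]]}}

```text
time: 2.08
eef_pos: [490.7, 149.2, 253.3]
eef_rot: [-0.706, -3.061, -0.0]
ft_force: [0.9, -0.5, -0.5]
gripper_width: 86.0
grasp_force: 0.0
```

{"fn": "step_arm", "kwargs": {"steps": [[-1,-0.8,0,0,1],[-1,-0.8,0,0,1],[-1,-0.8,0,0,1],[-1,-0.8,0,0,1],[-1,-0.8,0,0,1]]}}

```text
time: 2.7
eef_pos: [559.2, 4.7, 253.2]
eef_rot: [-0.706, -3.061, -0.0]
ft_force: [-0.2, -0.6, -0.3]
gripper_width: 84.9
grasp_force: 0.0
```

```bash
python3 - <<'E'
from h import *
s=snap('wrist','w1.png');np.savez('w1.npz',**s);print(s['fx'],s['origin'],s['attitude'],np.percentile(s['range_z'],[1,50,99]))
go(495.5,-288,250); print(ctrl.get_state()['q'].__repr__())
E
```

```text
371.64829954431775 [482.36079573  40.94914413 373.02118316] [2.41308243 1.51131684 0.25466195] [ 62.52921146 356.96653748 641.52243774]
t 2.75 pos [560.7  -0.8 253.4] xdir 153.67 zax [ 0.002 -0.004 -1.   ] shift units [ -2.76 -11.45   0.18] q7 1.14 w 85.7
array([-0.43125648,  0.25530939,  0.42659373,  1.76406765, -0.11052584,
        1.14450468,  1.13995445])
```

View pics/w1.png

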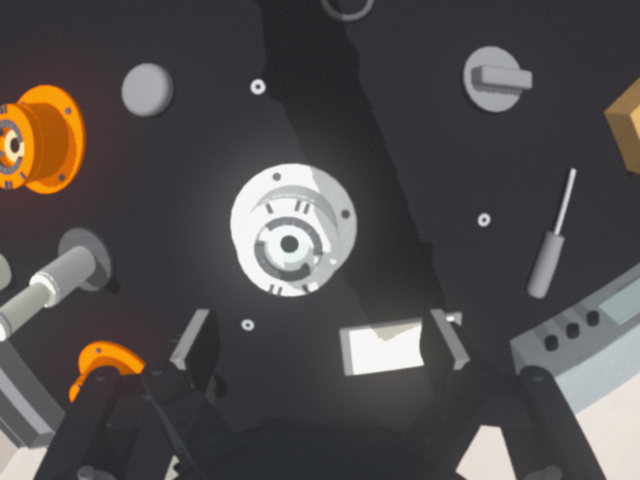

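The wrist view shows the port mouth at (289,244), rib pairs near (302,208) and (275,290), and single ribs near (268,209) and (310,289). The lid is at (495,78) and the pen top at (0,325).

```bash
python3 - <<'E'
from h import *
s=dict(np.load('w1.npz'));P,D,o=pts(s,True)
def reg(u0,u1,v0,v1,z0,z1):
    m=np.zeros((480,640),bool);m[v0:v1,u0:u1]=1
    return m&(P[...,2]>z0)&(P[...,2]<z1)
m=reg(220,370,150,310,60,85);print('port',cv2.minEnclosingCircle(P[m][:,:2].astype(np.float32)),np.median(P[m][:,2]))
m=reg(440,560,20,130,40,60);print('bar',cv2.minAreaRect(P[m][:,:2].astype(np.float32)),np.median(P[m][:,2]))
m=reg(0,130,210,350,168,190);
if m.sum()>9:print('pen',cv2.minAreaRect(P[m][:,:2].astype(np.float32)),np.median(P[m][:,2]))
g=cv2.cvtColor(s['pixels'],cv2.COLOR_RGB2GRAY)
# polar unwrap of the top ring around axis at z=75: project ring points to the fisheye
A=cam(s)[1]
def proj(X):
    c=(X-o)@A;r=np.hypot(c[...,0],c[...,1]);k=np.arctan2(r,c[...,2])/r
    return (s['cx']+s['fx']*c[...,0]*k).astype(np.float32),(s['cy']+s['fy']*c[...,1]*k).astype(np.float32)
c=cv2.minEnclosingCircle(P[reg(220,370,150,310,60,85)][:,:2].astype(np.float32))[0]
th=np.radians(np.arange(-90,270,1));rr=np.arange(37,45,.5)
T,Q=np.meshgrid(th,rr);u,v=proj(np.dstack([c[0]+Q*np.cos(T),c[1]+Q*np.sin(T),0*T+74]))
im=cv2.remap(g,u,v,1).mean(0)
for i in range(0,360):
    if im[i]<im[max(0,i-6):i+7].mean()-8: print(i-90,round(float(im[i])),end='; ')
E
```

```text
port ((573.4716796875, -34.187889099121094), 46.246376037597656) 71.1116178410816
bar ((517.0565795898438, 218.01571655273438), (56.56692123413086, 18.483200073242188), 65.87541198730469) 47.795768493944735
pen ((499.49481201171875, -281.70526123046875), (9.763521194458008, 23.180910110473633), 50.52834701538086) 172.6347049469602
-51 158; -50 136; -49 133; -48 147; -47 176; -40 169; -39 140; -38 132; -37 146; -36 178; -6 142; -5 120; -4 108; -3 107; -2 116; -1 142; 14 189; 15 184; 16 184; 44 185; 45 188; 54 193; 55 188; 56 188; 128 173; 129 149; 130 141; 131 152; 132 184; 139 167; 140 146; 141 141; 142 152; 143 186; 173 169; 174 145; 175 141; 176 145; 177 162;
```

{"fn": "step_arm", "kwargs": {"steps": [[-0.2,-1,0,0,1],[-0.2,-1,0,0,1],[-0.2,-1,0,0,1],[-0.2,-1,0,0,1],[-0.2,-1,0,0,1]]}}

```text
time: 3.38
eef_pos: [526.3, -118.3, 253.2]
eef_rot: [-0.706, -3.061, -0.0]
ft_force: [-1.0, -0.1, -0.1]
gripper_width: 85.4
grasp_force: 0.0
```

{"fn": "step_arm", "kwargs": {"steps": [[-0.4,-1,0,0,1],[-0.4,-1,0,0,1],[-0.4,-1,0,0,1],[-0.4,-1,0,0,1],[0,-1,0,0,1]]}}

```text
time: 4.0
eef_pos: [507.9, -248.4, 253.1]
eef_rot: [0.706, 3.061, -0.0]
ft_force: [-0.1, -0.9, -1.3]
gripper_width: 85.5
grasp_force: 0.0
```

{"fn": "step_arm", "kwargs": {"steps": [[0,-1,0,0,1],[0,0,0,0,1],[0,0,0,0,1]]}}

```text
time: 4.38
eef_pos: [497.5, -268.7, 253.1]
eef_rot: [-0.705, -3.062, -0.002]
ft_force: [0.5, 0.1, -0.6]
gripper_width: 85.3
grasp_force: 0.0
```

```bash
python3 - <<'E'
from h import *
go(495.5,-288,250); go(495.5,-288,148)
s=snap('wrist','w2.png');P,D,o=pts(s,True)
m=(P[...,2]>168)&(P[...,2]<186)&(np.hypot(P[...,0]-495,P[...,1]+288)<40)
if m.sum()>9: print(m.sum(),cv2.minEnclosingCircle(P[m][:,:2].astype(np.float32)),np.median(P[m][:,2]))
E
```

```text
t 4.38 pos [ 497.5 -268.7  253.1] xdir 154.08 zax [ 0.     0.001 -1.   ] shift units [-0.26 -0.73  0.12] q7 1.69 w 85.3
t 4.38 pos [ 497.5 -268.7  253.1] xdir 154.08 zax [ 0.     0.001 -1.   ] shift units [-0.26 -0.73  4.2 ] q7 1.69 w 85.3
1477 ((493.4602355957031, -289.13055419921875), 13.375677108764648) 174.85441647952268
```

{"fn": "step_arm", "kwargs": {"steps": [[-0.23,-0.76,0,0,1],[0,0,0.8,0,0.7],[0,0,1,0,0.7],[0,0,1,0,0.7],[0,0,1,0,0.7]], "newtons": 50}}

```text
time: 5.05
eef_pos: [494.8, -288.0, 157.4]
eef_rot: [0.702, 3.062, 0.001]
ft_force: [-0.2, 1.3, -0.2]
gripper_width: 59.7
grasp_force: 0.0
```

{"fn": "step_arm", "kwargs": {"steps": [[0,0,0.4,0,0.7],[0,0,0,0,0.5],[0,0,0,0,0],[0,0,0,0,0],[0,0,0,0,0]], "newtons": 50}}

```text
time: 5.68
eef_pos: [494.6, -289.8, 149.3]
eef_rot: [0.706, 3.059, 0.0]
ft_force: [-0.1, 1.4, 3.5]
gripper_width: 24.7
grasp_force: 49.1
```

{"fn": "step_arm", "kwargs": {"steps": [[0,0,0,0,0],[0,0,0,0,0]]}}

```text
time: 5.92
eef_pos: [494.6, -289.8, 149.3]
eef_rot: [0.706, 3.059, 0.0]
ft_force: [0.3, 1.5, 5.4]
gripper_width: 25.1
grasp_force: 49.2
```

```bash
python3 - <<'E'
from h import *
go(494.3,-288.3,148)
st=ctrl.get_state();print(st['ft_force'],st['grasp_force'])
E
```

```text
t 5.92 pos [ 494.6 -289.8  149.3] xdir 154.01 zax [ 0.002 -0.    -1.   ] shift units [0.04 0.05 0.05] q7 1.8 w 25.1
[0.27770736 1.45295129 5.37497273] 49.231789112091064
```

{"fn": "step_arm", "kwargs": {"steps": [[0,0,-0.5,0,0],[0,0,-0.9,0,0],[0,0,-1,0,0],[0,0,-1,0,0],[0,0,-0.5,0,0]]}}

```text
time: 6.55
eef_pos: [493.7, -290.2, 247.2]
eef_rot: [0.707, 3.059, -0.001]
ft_force: [-0.7, 0.5, -0.6]
gripper_width: 24.8
grasp_force: 49.1
```

{"fn": "step_arm", "kwargs": {"steps": [[0,0,0,0,0],[0,0,0,0,0]]}}

```text
time: 6.8
eef_pos: [493.1, -289.3, 244.7]
eef_rot: [-0.706, -3.059, -0.001]
ft_force: [0.5, 0.6, -2.3]
gripper_width: 25.0
grasp_force: 49.1
```

```bash
python3 - <<'E'
from h import *
go(573.9,-34.1,241)
s=snap('scene','s2.png');cv2.imwrite('pics/s2c.png',cv2.resize(s['pixels'][60:320,80:400,::-1],(640,520)))
E
```

```text
t 6.8 pos [ 493.1 -289.3  244.7] xdir 154.01 zax [-0.002  0.001 -1.   ] shift units [ 1.57 10.59  0.15] q7 1.74 w 25.0
```

View pics/s2c.png

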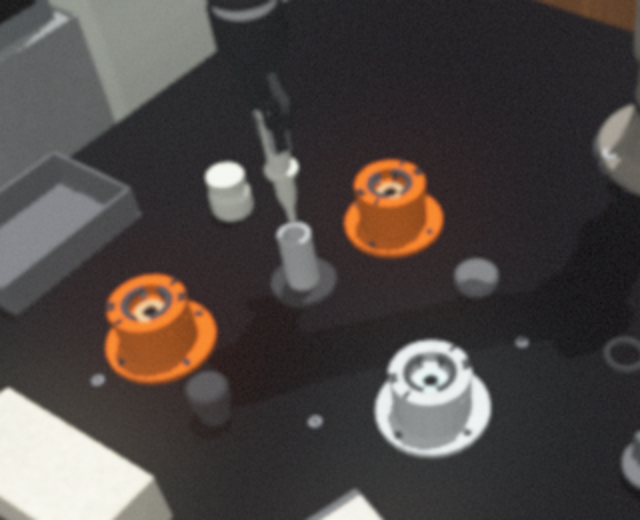

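The pen is in the jaws with its tip at (292,222), clear of the stand rim at (296,235), and upright. I'll carry it to the port.

{"fn": "step_arm", "kwargs": {"steps": [[0.1,0.5,0,0,0],[0.14,0.9,0,0,0],[0.14,1,0,0,0],[0.14,1,0,0,0],[0.14,1,0,0,0]]}}

```text
time: 7.48
eef_pos: [527.3, -181.5, 245.2]
eef_rot: [-0.705, -3.06, -0.001]
ft_force: [0.3, -0.3, -0.7]
gripper_width: 24.4
grasp_force: 49.1
```

{"fn": "step_arm", "kwargs": {"steps": [[0.14,1,0,0,0],[0.14,1,0,0,0],[0.14,1,0,0,0],[0.14,1,0,0,0],[0.14,0.9,0,0,0]]}}

```text
time: 8.1
eef_pos: [565.1, -63.5, 245.2]
eef_rot: [-0.704, -3.061, -0.001]
ft_force: [0.6, -0.5, -2.3]
gripper_width: 24.5
grasp_force: 49.1
```

{"fn": "step_arm", "kwargs": {"steps": [[0.14,0.8,0.1,0,0],[0.07,0.5,0.1,0,0],[0,0,0,0,0],[0,0,0,0,0],[0,0,0,0,0]]}}

```text
time: 8.72
eef_pos: [574.4, -35.6, 241.0]
eef_rot: [0.71, 3.06, -0.0]
ft_force: [-0.2, -0.2, -1.7]
gripper_width: 24.4
grasp_force: 49.1
```

```bash
python3 - <<'E'
from h import *
go(573.9,-34.1,240)
s=snap('scene');P,D,o=pts(s)
m=(np.hypot(P[...,0]-574,P[...,1]+34)<40)&(P[...,2]>85)&(P[...,2]<160)
p=P[m]
for z in range(90,160,10):
    q=p[(p[:,2]>=z)&(p[:,2]<z+10)]
    if len(q)>3: print(z,len(q),q.mean(0).round(1))
print(p[:,2].min())
E
```

```text
t 8.72 pos [574.4 -35.6 241. ] xdir 153.89 zax [ 0. -0. -1.] shift units [0.05 0.04 0.04] q7 1.23 w 24.4
100 5 [576.2 -32.3 108.3]
110 9 [576.  -31.1 114.9]
120 13 [576.5 -30.6 124.2]
130 11 [577.2 -28.8 134.5]
140 25 [579.6 -28.6 145.2]
150 30 [579.1 -28.2 154.9]
107.26994335474592
```

{"fn": "step_arm", "kwargs": {"steps": [[0.05,0.05,0.05,0,0],[0,0,0,0,0],[0,0,0,0,0],[0,0,0,0,0],[0,0,0,0,0]]}}

```text
time: 9.4
eef_pos: [574.1, -32.6, 239.6]
eef_rot: [0.707, 3.061, 0.0]
ft_force: [0.1, -0.4, -1.0]
gripper_width: 24.8
grasp_force: 49.1
```

{"fn": "step_arm", "kwargs": {"steps": [[0,0,0,0,0],[0,0,0,0,0],[0,0,0,0,0],[0,0,0,0,0],[0,0,0,0,0]]}}

```text
time: 10.02
eef_pos: [574.1, -32.6, 239.5]
eef_rot: [0.707, 3.061, 0.0]
ft_force: [0.7, -0.1, -1.7]
gripper_width: 24.7
grasp_force: 49.1
```

{"fn": "step_arm", "kwargs": {"steps": [[0,0,0,0,0],[0,0,0,0,0],[0,0,0,0,0],[0,0,0,0,0],[0,0,0,0,0]]}}

```text
time: 10.65
eef_pos: [574.0, -32.6, 239.6]
eef_rot: [0.707, 3.061, 0.0]
ft_force: [0.2, -0.1, -0.5]
gripper_width: 25.3
grasp_force: 49.1
```

{"fn": "step_arm", "kwargs": {"steps": [[0,0,0,0,0],[0,0,0,0,0],[0,0,0,0,0],[0,0,0,0,0],[0,0,0,0,0]]}}

```text
time: 11.28
eef_pos: [574.1, -32.6, 239.5]
eef_rot: [0.707, 3.061, 0.0]
ft_force: [-0.8, -0.0, -0.9]
gripper_width: 25.1
grasp_force: 49.1
```

{"fn": "step_arm", "kwargs": {"steps": [[-0.1,-0.6,-0.2,0,0],[-0.14,-0.9,-0.1,0,0],[-0.14,-1,0,0,0],[-0.14,-1,0,0,0],[-0.14,-1,0,0,0]]}}

```text
time: 11.9
eef_pos: [538.8, -143.2, 247.6]
eef_rot: [0.709, 3.06, -0.001]
ft_force: [0.5, -0.5, -1.0]
gripper_width: 25.1
grasp_force: 49.1
```

{"fn": "step_arm", "kwargs": {"steps": [[-0.14,-1,0,0,0],[-0.14,-1,0,0,0],[-0.14,-1,0,0,0],[-0.14,-1,0,0,0],[-0.14,-0.9,0,0,0]]}}

```text
time: 12.52
eef_pos: [500.4, -261.0, 247.6]
eef_rot: [0.709, 3.06, -0.001]
ft_force: [-0.2, 0.3, -1.0]
gripper_width: 24.7
grasp_force: 49.1
```

{"fn": "step_arm", "kwargs": {"steps": [[-0.14,-0.8,0,0,0],[-0.1,-0.3,0,0,0],[0,0,0,0,0],[0,0,0,0,0]]}}

```text
time: 13.02
eef_pos: [495.3, -285.1, 247.0]
eef_rot: [-0.705, -3.062, -0.001]
ft_force: [-0.1, 0.2, -1.3]
gripper_width: 25.0
grasp_force: 49.1
```

```bash
python3 - <<'E'
from h import *
go(494.6,-289.8,149.3)
E
```

```text
t 13.03 pos [ 495.3 -285.1  247. ] xdir 154.08 zax [ 0.     0.001 -1.   ] shift units [-0.06 -0.18  3.91] q7 1.73 w 25.0
```

{"fn": "step_arm", "kwargs": {"steps": [[-0.05,-0.17,0,0,0],[0,0,0.6,0,0],[0,0,1,0,0],[0,0,1,0,0],[0,0,0.7,0,0]]}}

```text
time: 13.65
eef_pos: [493.5, -289.7, 162.4]
eef_rot: [-0.706, -3.059, -0.001]
ft_force: [-0.3, -0.1, -1.3]
gripper_width: 25.3
grasp_force: 49.1
```

{"fn": "step_arm", "kwargs": {"steps": [[0,0,0.3,0,0],[0,0,0.2,0,0],[0,0,0,0,0]]}}

```text
time: 14.02
eef_pos: [494.4, -290.6, 152.3]
eef_rot: [0.707, 3.061, -0.0]
ft_force: [-0.2, -0.1, -1.5]
gripper_width: 24.8
grasp_force: 49.1
```

```bash
python3 - <<'E'
from h import *
go(494.6,-289.8,149.3)
E
```

```text
t 14.03 pos [ 494.4 -290.6  152.3] xdir 154.0 zax [ 0.001 -0.    -1.   ] shift units [0.01 0.03 0.12] q7 1.8 w 24.8
```

{"fn": "step_arm", "kwargs": {"steps": [[0,0,0.12,0,0],[0,0,0.05,0,0],[0,0,0,0,0]]}}

```text
time: 14.4
eef_pos: [494.9, -290.9, 149.3]
eef_rot: [0.706, 3.059, 0.0]
ft_force: [-0.8, 1.7, 6.7]
gripper_width: 25.1
grasp_force: 50.0
```

{"fn": "step_arm", "kwargs": {"steps": [[0,0,0,0,0.5],[0,0,0,0,0.6],[0,0,0,0,0.7],[0,0,0,0,0.7],[0,0,-0.6,0,0.7]]}}

```text
time: 15.02
eef_pos: [493.4, -289.9, 162.2]
eef_rot: [-0.706, -3.058, -0.001]
ft_force: [-0.1, -0.3, 0.9]
gripper_width: 59.9
grasp_force: 0.0
```

{"fn": "step_arm", "kwargs": {"steps": [[0,0,-1,0,0.7],[0,0,-1,0,0.7],[0,0,-0.6,0,0.8],[0,0,0,0,0.8]]}}

```text
time: 15.52
eef_pos: [494.9, -290.9, 229.2]
eef_rot: [0.706, 3.058, -0.0]
ft_force: [0.0, -0.0, -0.1]
gripper_width: 68.5
grasp_force: 0.0
```

```bash
python3 - <<'E'
from h import *
go(518,218.4,150,65.7)
s=snap('top');P,D,o=pts(s)
m=(P[...,2]>160)&(P[...,2]<186)&(np.hypot(P[...,0]-495,P[...,1]+288)<30)
print(m.sum()); s=snap('wrist');P,D,o=pts(s,True)
m=(P[...,2]>165)&(P[...,2]<190)&(np.hypot(P[...,0]-495,P[...,1]+288)<30)
if m.sum()>9: print(cv2.minEnclosingCircle(P[m][:,:2].astype(np.float32)),np.median(P[m][:,2]))
E
```

```text
t 15.53 pos [ 494.9 -290.9  229.2] xdir 154.0 zax [ 0.003 -0.001 -1.   ] shift units [ 8.11 18.72  3.15] q7 1.75 w 68.5
turn units 14.72
143
((493.2139892578125, -290.51409912109375), 13.457435607910156) 174.7789998198054
```

{"fn": "step_arm", "kwargs": {"steps": [[0.43,1,0,0,1],[0.43,1,0,0,1],[0.43,1,0,0,1],[0.43,1,0,0,1],[0.43,1,0,0,1]]}}

```text
time: 16.25
eef_pos: [499.9, -153.4, 226.6]
eef_rot: [-0.706, -3.059, 0.0]
ft_force: [-0.1, -0.2, 0.1]
gripper_width: 85.3
grasp_force: 0.0
```

{"fn": "step_arm", "kwargs": {"steps": [[0.43,1,0,0,1],[0.43,1,0,0,1],[0.43,1,0,0,1],[0.43,1,0,0,1],[0.43,1,0,0,1]]}}

```text
time: 16.88
eef_pos: [506.3, -17.7, 226.6]
eef_rot: [-0.706, -3.059, 0.001]
ft_force: [-0.0, 0.3, 0.7]
gripper_width: 85.8
grasp_force: 0.0
```

{"fn": "step_arm", "kwargs": {"steps": [[0.43,1,0,0,1],[0.43,1,0,0,1],[0.43,1,0,0,1],[0.43,1,0,0,1],[0.43,1,0,0,1]]}}

```text
time: 17.5
eef_pos: [512.8, 118.0, 226.5]
eef_rot: [-0.706, -3.059, 0.002]
ft_force: [0.3, -0.5, 0.0]
gripper_width: 85.2
grasp_force: 0.0
```

{"fn": "step_arm", "kwargs": {"steps": [[0.43,1,0,0,1],[0.43,1,0,0,1],[0.43,0.7,0,0,1],[0,0,0.2,1,1],[0,0,0.2,1,1]]}}

```text
time: 18.12
eef_pos: [513.6, 192.1, 216.9]
eef_rot: [-1.027, -2.968, 0.002]
ft_force: [0.1, 0.7, -0.5]
gripper_width: 85.4
grasp_force: 0.0
```

{"fn": "step_arm", "kwargs": {"steps": [[0,0,0.2,1,1],[0,0,0.2,1,1],[0,0,0.2,1,1],[0,0,0.2,1,1],[0,0,0.2,1,1]]}}

```text
time: 18.75
eef_pos: [513.7, 191.7, 192.0]
eef_rot: [-1.761, -2.601, 0.002]
ft_force: [-0.6, -0.5, 0.6]
gripper_width: 85.2
grasp_force: 0.0
```

{"fn": "step_arm", "kwargs": {"steps": [[0,0,0.2,1,1],[0,0,0.2,1,1],[0,0,0.2,1,1],[0,0,0.2,1,1],[0,0,0.2,1,1]]}}

```text
time: 19.38
eef_pos: [513.7, 191.8, 167.0]
eef_rot: [-2.375, -2.056, 0.002]
ft_force: [0.0, 0.0, 0.4]
gripper_width: 85.3
grasp_force: 0.0
```

{"fn": "step_arm", "kwargs": {"steps": [[0,0,0.2,1,1],[0,0,0,1,1],[0,0,0,0.7,1],[0,0,0,0,1],[0,0,0,0,1]]}}

```text
time: 20.0
eef_pos: [514.0, 192.0, 162.5]
eef_rot: [-2.637, -1.708, 0.001]
ft_force: [0.6, 0.5, -0.6]
gripper_width: 85.1
grasp_force: 0.0
```

```bash
python3 - <<'E'
from h import *
s=snap('wrist','w3.png');P,D,o=pts(s,True)
m=(P[...,2]>38)&(P[...,2]<58)&(np.hypot(P[...,0]-518,P[...,1]-218)<45)
p=P[m][:,:2].astype(np.float32);print(m.sum(),cv2.minAreaRect(p),np.median(P[m][:,2]))
go(518,218.4,45.5,65.7)
E
```

```text
2229 ((518.0037231445312, 219.00987243652344), (54.56294250488281, 17.682209014892578), 64.9422836303711) 47.96014523474054
t 20.05 pos [514.  192.  162.6] xdir 65.85 zax [-0. -0. -1.] shift units [ 1.03 -0.29  4.68] q7 -0.64 w 85.4
turn units 0.02
```

View pics/w3.png

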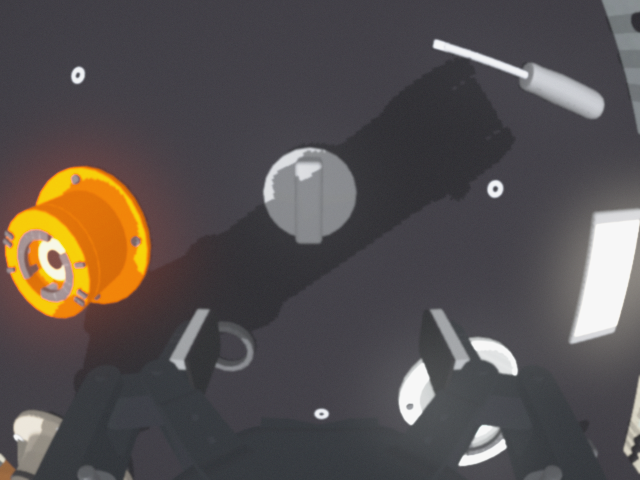

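The wrist view shows the lid bar vertical at (308,200), aligned with the jaw axes, with no obstacles around it. I'll descend and grip it.

{"fn": "step_arm", "kwargs": {"steps": [[0.55,-0.28,0.5,0,0.6],[0.5,0,1,0,0.6],[0,0,1,0,0.6],[0,0,1,0,0.6],[0,0,0.8,0,0.6]], "newtons": 90}}

```text
time: 20.68
eef_pos: [517.6, 220.1, 53.2]
eef_rot: [-2.636, -1.708, 0.003]
ft_force: [-0.2, -0.1, -0.0]
gripper_width: 51.1
grasp_force: 0.0
```

{"fn": "step_arm", "kwargs": {"steps": [[0,0,0.36,0,0.5],[0,0,0,0,0.4],[0,0,0,0,0.3]]}}

```text
time: 21.05
eef_pos: [519.2, 219.3, 46.9]
eef_rot: [2.638, 1.707, 0.002]
ft_force: [1.1, 0.9, -0.0]
gripper_width: 25.7
grasp_force: 0.0
```

```bash
python3 - <<'E'
from h import *
go(518,218.4,45.5,65.5)
E
```

```text
t 21.05 pos [519.2 219.3  46.9] xdir 65.81 zax [ 0.001  0.001 -1.   ] shift units [-0.05 -0.03  0.06] q7 -0.59 w 25.7
turn units 0.05
```

{"fn": "step_arm", "kwargs": {"steps": [[-0.03,0,0.03,0.03,0.2],[0,0,0,0,0],[0,0,0,0,0],[0,0,0,0,0],[0,0,0,0,0]], "newtons": 90}}

```text
time: 21.68
eef_pos: [519.3, 219.1, 47.1]
eef_rot: [-2.64, -1.702, -0.005]
ft_force: [-0.5, 0.1, 5.6]
gripper_width: 16.3
grasp_force: 88.2
```

```bash
python3 - <<'E'
from h import *
go(573.8,-34.2,160,34.8);st=ctrl.get_state();print(st['ft_force'],st['grasp_force'])
E
```

```text
t 21.68 pos [519.3 219.1  47.1] xdir 65.61 zax [ 0.002  0.002 -1.   ] shift units [-8.31  6.17 -4.53] q7 -0.59 w 16.3
turn units 5.14
[-0.47675588  0.12595962  5.62333234] 88.18759560585022
```

{"fn": "step_arm", "kwargs": {"steps": [[0,0,-0.4,0,0],[0,0,-0.9,0,0],[0,0,-1,0,0],[0,0,-1,0,0],[0,0,-1,0,0]]}}

```text
time: 22.3
eef_pos: [518.1, 217.9, 154.3]
eef_rot: [-2.641, -1.702, -0.0]
ft_force: [0.6, -0.7, -1.1]
gripper_width: 16.5
grasp_force: 87.9
```

{"fn": "step_arm", "kwargs": {"steps": [[0,0,-0.2,0,0],[-0.5,0.38,0,0,0],[-0.9,0.68,0,0,0],[-1,0.74,0,0,0],[-1,0.74,0,0,0]]}}

```text
time: 22.92
eef_pos: [540.3, 112.0, 156.7]
eef_rot: [2.641, 1.701, -0.004]
ft_force: [0.5, -0.0, -1.2]
gripper_width: 16.4
grasp_force: 87.9
```

{"fn": "step_arm", "kwargs": {"steps": [[-1,0.74,0,0,0],[-1,0.74,0,0,0],[-1,0.74,0,0,0],[-1,0.74,0,0,0],[-0.6,0.44,0,0,0]]}}

```text
time: 23.55
eef_pos: [570.0, -28.5, 157.0]
eef_rot: [-2.643, -1.698, 0.004]
ft_force: [0.0, -0.0, -1.1]
gripper_width: 16.5
grasp_force: 87.9
```

{"fn": "step_arm", "kwargs": {"steps": [[-0.3,0.24,0,0.5,0],[0,0,0,1,0],[0,0,0,1,0],[0,0,0,1,0],[0,0,0,1,0]]}}

```text
time: 24.18
eef_pos: [573.2, -33.3, 157.6]
eef_rot: [-2.966, -1.034, 0.001]
ft_force: [-0.0, 1.2, -1.7]
gripper_width: 16.0
grasp_force: 87.8
```

{"fn": "step_arm", "kwargs": {"steps": [[0,0,0,0.6,0],[0,0,0,0,0],[0,0,0,0,0]]}}

```text
time: 24.55
eef_pos: [573.3, -34.0, 157.8]
eef_rot: [-2.995, -0.947, 0.0]
ft_force: [0.5, 0.5, -1.4]
gripper_width: 16.4
grasp_force: 87.8
```

```bash
python3 - <<'E'
from h import *
s=snap('wrist','w4.png');P,D,o=pts(s,True)
go(574.3,-33.7,125,34.8);st=ctrl.get_state();print(st['ft_force'],st['grasp_force'],st['torque'])
m=(P[...,2]>66)&(P[...,2]<78)&(np.hypot(P[...,0]-574,P[...,1]+34)<52)
p=P[m][:,:2].astype(np.float64);print(m.sum(),p.min(0),p.max(0))
t=snap('scene');cv2.imwrite('pics/s4c.png',cv2.resize(t['pixels'][150:300,220:420,::-1],(800,600)))
E
```

```text
t 24.6 pos [573.3 -34.1 157.9] xdir 35.08 zax [-0.  0. -1.] shift units [0.04 0.01 1.32] q7 -0.65 w 16.3
turn units 0.05
[-0.32971567 -0.47819304 -1.07002509] 87.83629059791565 [ 0.04900968  0.01691385 -0.00853833]
6927 [538.15702214 -77.90603132] [619.83898476  11.56898203]
```

View pics/s4c.png

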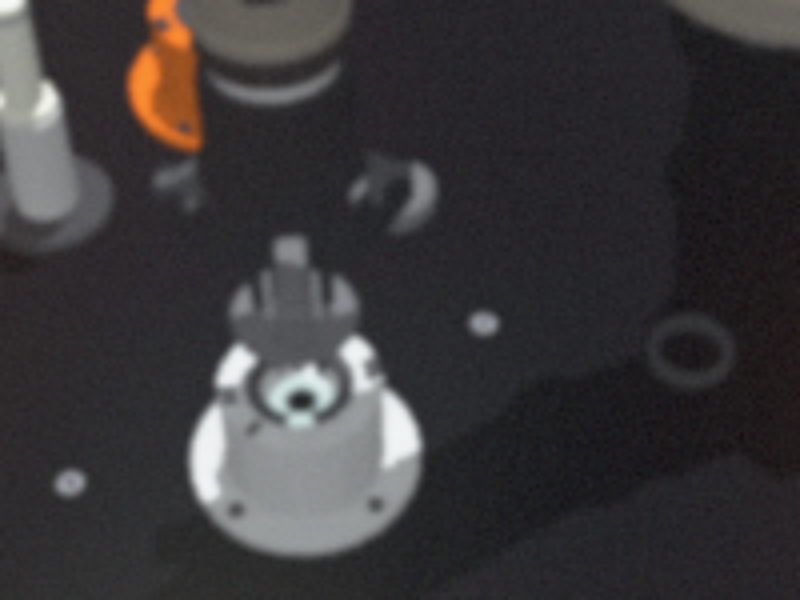

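View pics/w4.png

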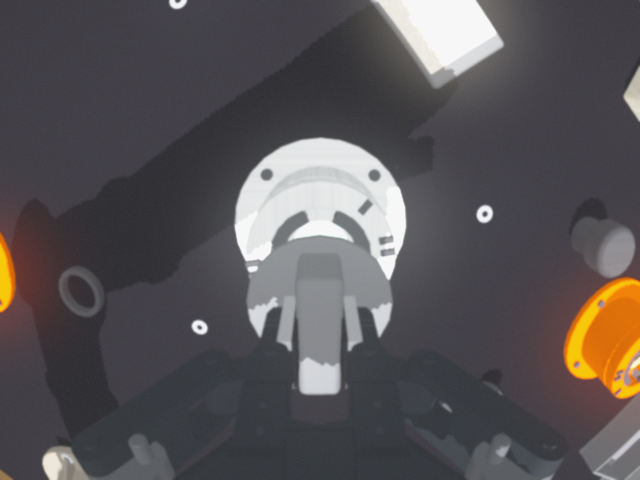

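The scene crop shows the lid held level over the port. The wrist view shows the notch at (320,222), directly in line with the bar, and the single rib at (365,206). I'll lower carefully.

{"fn": "step_arm", "kwargs": {"steps": [[0.03,0,0.5,0.05,0],[0,0,0.5,0,0],[0,0,0.4,0,0],[0,0,0.2,0,0],[0,0,0,0,0]]}}

```text
time: 25.28
eef_pos: [573.7, -34.2, 117.5]
eef_rot: [-2.998, -0.937, 0.001]
ft_force: [0.1, 1.0, -1.5]
gripper_width: 16.6
grasp_force: 87.8
```

{"fn": "step_arm", "kwargs": {"steps": [[0,0,0.2,0,0],[0,0,0.1,0,0],[0,0,0,0,0]]}}

```text
time: 25.65
eef_pos: [573.9, -34.1, 110.4]
eef_rot: [-2.998, -0.938, 0.0]
ft_force: [-0.1, -1.1, -1.9]
gripper_width: 15.9
grasp_force: 87.8
```

```bash
python3 - <<'E'
from h import *
go(574.1,-33.8,105,34.8);st=ctrl.get_state();print(st['ft_force'],st['grasp_force'],st['torque'])
E
```

```text
t 25.65 pos [573.9 -34.1 110.4] xdir 34.73 zax [-0.  0. -1.] shift units [ 0.01 -0.01  0.22] q7 -0.61 w 15.9
turn units -0.01
[-0.13380066 -1.05585373 -1.94108342] 87.84831404685974 [0.01502767 0.0201666  0.00537697]
```

It is entering the port without contact. I'll press it home.

{"fn": "step_arm", "kwargs": {"steps": [[0,0,0.15,0,0],[0,0,0.08,0,0],[0,0,0.04,0,0],[0,0,0,0,0]]}}

```text
time: 26.15
eef_pos: [573.9, -34.1, 105.1]
eef_rot: [-2.997, -0.937, -0.0]
ft_force: [-4.0, 0.5, 8.3]
gripper_width: 16.4
grasp_force: 89.4
```

```bash
python3 - <<'E'
from h import *
go(574.1,-33.8,105,34.8);st=ctrl.get_state();print(st['ft_force'],st['grasp_force'],st['torque'])
E
```

```text
t 26.15 pos [573.9 -34.1 105.1] xdir 34.71 zax [-0.     0.001 -1.   ] shift units [ 0.01 -0.01  0.  ] q7 -0.61 w 16.4
turn units -0.01
[-3.96348066  0.53560865  8.25737632] 89.41948413848877 [0.13744682 0.79839192 0.01896629]
```

{"fn": "step_arm", "kwargs": {"steps": [[0,0,0.03,0.6,0],[0,0,0,0.8,0],[0,0,0,0.8,0],[0,0,0,0.8,0],[0,0,0,0.8,0]]}}

```text
time: 26.78
eef_pos: [575.4, -33.6, 105.1]
eef_rot: [-3.123, -0.324, -0.005]
ft_force: [-1.5, 2.1, 10.5]
gripper_width: 16.3
grasp_force: 89.5
```

{"fn": "step_arm", "kwargs": {"steps": [[0,0,0,0.8,0],[0,0,0,0.8,0],[0,0,0,0.4,0],[0,0,0,0,0],[0,0,0,0,0]]}}

```text
time: 27.4
eef_pos: [575.8, -33.6, 105.1]
eef_rot: [-3.14, 0.001, -0.005]
ft_force: [-1.7, 2.4, 10.0]
gripper_width: 16.5
grasp_force: 89.5
```

```bash
python3 - <<'E'
from h import *
go(574.1,-33.8,105,-4.2);st=ctrl.get_state();print(st['ft_force'],st['grasp_force'],st['torque'])
E
```

```text
t 27.4 pos [575.8 -33.6 105.1] xdir -0.03 zax [ 0.003  0.002 -1.   ] shift units [-0.07  0.01  0.  ] q7 -1.11 w 16.5
turn units 0.69
[-1.67342994  2.36449488  9.99669442] 89.47844624519348 [0.32185137 0.30841856 0.04228163]
```

{"fn": "step_arm", "kwargs": {"steps": [[0,0,0,0.4,0],[0,0,0,0.3,0],[0,0,0,0,0],[0,0,0,0,0]]}}

```text
time: 27.9
eef_pos: [575.9, -33.7, 105.1]
eef_rot: [-3.138, 0.116, -0.005]
ft_force: [-1.0, 2.0, 9.4]
gripper_width: 16.1
grasp_force: 89.5
```

```bash
python3 - <<'E'
from h import *
s=snap('wrist','w5.png');P,D,o=pts(s,True)
m=(P[...,2]>101)&(P[...,2]<113)&(np.hypot(P[...,0]-574,P[...,1]+34)<40)
print(m.sum(),cv2.minAreaRect(P[m][:,:2].astype(np.float32)),np.median(P[m][:,2]))
go(574.1,-33.8,105,-4.2);st=ctrl.get_state();print(st['ft_force'],st['torque'])
cv2.imwrite('pics/w5c.png',cv2.resize(s['pixels'][100:440,170:470,::-1],(530,600)))
E
```

```text
6481 ((576.337890625, -37.074676513671875), (56.37192153930664, 40.46345138549805), 18.538347244262695) 106.08184552926048
t 27.95 pos [575.8 -33.7 105.1] xdir -4.22 zax [ 0.003  0.001 -1.   ] shift units [-0.07  0.01  0.  ] q7 -1.17 w 16.1
turn units -0.0
[-1.51181114  2.19242103 10.89498669] [0.18434495 0.31243556 0.09098719]
```

View pics/w5c.png

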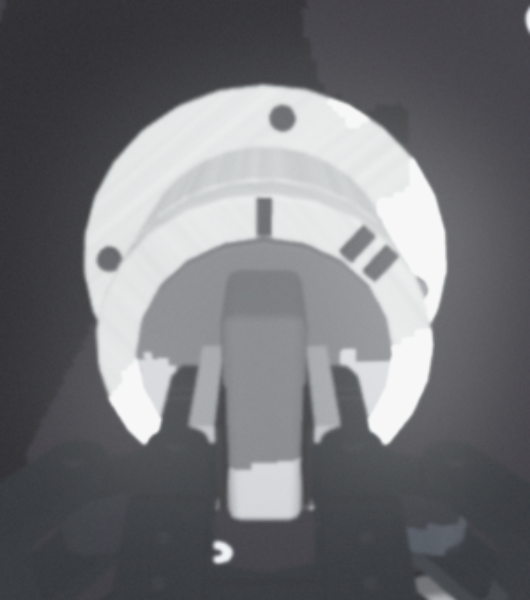

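The crop shows the bar's axis at x≈264 pointing straight at the single rib at (264,217). The lid is fully down and the measured torque of about 0.09 N m is close to the 0.08 N m stated for the mark. I'm handing in while still gripping.

```bash
python3 -c "
from cell import ctrl
print(ctrl.hand_in())"
```

```text
the job is handed in; nothing more can be done
None
```

The job is handed in: the pen was held over the port for over two seconds and put back in its stand, and the lid is fully down, turned to the half-turn mark, short of the click, and still gripped (about 28 s used); the verdict was not shown.

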